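# Clamp the middle bottle in the shaker clamp

### The job

Stand the middle-sized of the three amber bottles upright between the open jaws of the white clamp and let go of it; then turn the black handwheel clockwise, rather more than a full turn, until it comes up against its end stop and the jaws hold the bottle. Do not force the wheel against its stop or lean on the clamp, which stands loose and must not be shoved along the bench, and leave the other bottles and things where they are.

Things in the scene. Friction and masses are not known exactly. Their poses are not given: they have to be found in the camera images.
- clamp: white bottle clamp, 5 kg, standing loose on rubber feet; base 160 x 360 mm, floor 25 mm above the bench. Origin: centre of its underside; z up, y along its length. At the -y end a fixed 120 degree aluminium V opens to +y (apex at y = -132 mm); at the +y end a grey gearbox (top at 80 mm) carries the handwheel. Jaws are 25 to 80 mm above the bench
- station (a point): point on the clamp's bottle floor (25 mm above the bench, clamp y = -95 mm) where the centre of the underside of the medium bottle comes to rest once clamped against the V; while the jaws are open the bottle can stand up to about 20 mm further towards the wheel (clamp +y)
- jaw: moving aluminium jaw, 20 mm thick; tightening drives it towards the V (clamp -y), 4 mm per radian of the wheel. Axes as the clamp. Origin: centre of its back face, 55 mm above the bench, clamp y = 0 fully open and about -29 mm at the wheel's stop. An orange sprung pad, 75 mm wide, its face 42 mm from the origin towards the V, yields up to 12 mm
- wheel: black handwheel lying level, clockwise from above tightens; rim 170 mm across (centre line), 16 mm thick; three round spokes 14 mm thick, one red; hub 36 mm across. Origin: its centre, 125 mm above the bench, at mid rim and spokes; z up, x along the red spoke, others at +-120 degrees. 45 mm free below. Turns with 0.25 N m; after rather more than a full turn a firm end stop
- bottle_small: amber bottle 52 mm in diameter, same shape: amber body, white label, body 82 mm high, then a shoulder up to the neck; round blue-green screw cap 46 mm in diameter whose side runs from 103 to 135 mm above the underside (whole height 135 mm). Origin at the centre of the underside, z up.
- bottle_medium: amber bottle 64 mm in diameter, 0.2 to 0.45 kg, same shape: amber body, white label, body 82 mm high, then a shoulder up to the neck; round blue-green screw cap 46 mm in diameter whose side runs from 103 to 135 mm above the underside (whole height 135 mm). Origin at the centre of the underside, z up.
- bottle_large: amber bottle 76 mm in diameter, same shape: amber body, white label, body 82 mm high, then a shoulder up to the neck; round blue-green screw cap 46 mm in diameter whose side runs from 103 to 135 mm above the underside (whole height 135 mm). Origin at the centre of the underside, z up.
- petri: stack of three pale petri dishes, 90 mm across, 42 mm high. Origin at its underside; a bystander
- funnel: steel filter funnel standing on the bench, 80 mm across, 108 mm high. Origin at its underside; a bystander
- pen: dark blue marker pen lying on the bench, 135 mm long. Origin at its underside; a bystander
- cap: spare blue-green bottle cap, 46 mm across, 30 mm high. Origin at its underside; a bystander
- washbottle: white wash bottle with a red top and a thin spout, 68 mm across, 185 mm high. Origin at its underside; a bystander

How it is judged:
By the outcome, as a careful person would: the job done as asked, in the order asked, and still so for the second after the job is handed in, with the robot touching nothing.
It also fails if it takes over 64 s, if anything falls off the work surface, if the arm or the gripper's body presses on something with over 40 N, if the wrist force passes 120 N, or if a joint passes its speed limit or range.

### The arm

A 6-joint arm with a two-finger parallel gripper is mounted at the origin on the work surface. World frame = base frame: x ahead of the robot, y to its left, z up, the work surface at z = 0. Lengths are in m, angles in rad, forces in N, time in s.
With the tool pointing down it reaches from about 0.225 to 0.875 m from the base axis. Payload 3.4 kg.
Tool frame: the origin (TCP) lies at the very end of the fingers, on their centre line; the grasp point (between the pads) lies 19 mm behind it (manip.tcp_to_grasp is the distance from the TCP to the grasp point, in m); z points along the fingers, y is the line along which they close (so a half turn about z gives the same grasp; the last joint's range is limited). The gripper opens to 85 mm and grips with 20 to 120 N. Pads are 22 mm wide; open, the fingers measure 114 mm over their backs; the gripper's body (76 mm by 85 mm) begins 54 mm behind the grasp point. The pads swing forward as they close: fully open they stand 13 mm farther back than shut.
Start: joints at [-1.257, 0.276, 1.505, -0, 1.361, -0.121], TCP at [0.242, -0.522, 0.231] pointing down, gripper open.
Joint ranges: [-2.89, 2.89], [-0.75, 2.08], [0.22, 2.7], [-1.18, 4.32], [0.11, 2.71], [-2.7, 2.7]. Speed limits (rad/s): [2.57, 2.57, 3.14, 3.14, 3.14, 3.14].

### API

Orientations are given as a unit quaternion [w, x, y, z].
In Python, from rig import status, get_image, job, manip gives the robot as it stands.
- The arm moves only by the tool apply_moves, never from a script. Its arguments are lists of equal length, an entry for each row: "xyz": the shift along the tool's x, y, z each as a share of 0.3 m, from -1 to 1, a list of three; "rot": the turn, a rotation vector about the tool's x, y, z each as a share of 60 degrees, from -1 to 1, a list of three; "hand": the opening, from -1 (shut) to 1 (fully open). A call has 1 to 8 rows; each row shifts and turns the commanded pose from where the row before left it, along the tool's axes as they then stand; what a row does not reach is not made up. A row lasts 1/8 s, in which the tool goes at most 62.5 mm and 10.7 degrees, less where a joint would pass 70% of its speed; a pose out of reach is approached as far as the arm can. A call with a number of a shift or a turn outside -1 to 1 is refused whole. A call with a gripper value outside its range is refused whole. The fingers move at their own pace and stop on an object; "force" is the grip in N (left out, the last holds). Time passes only in rows, so rows that do not move let the fingers close. It gives the time, the measured TCP pose, the force, the opening and the grip force at its end, in the units of the state.
- status.get_state(): the state, without advancing time (a new reading comes with each control period).
- get_image(name): name is "side" or "top"; returns a dict with "pixels" (480x640x3 uint8, red, green, blue), "fovy" (degrees; the focal length in pixels is half the picture's height over the tangent of half this angle, whatever the lens; pixels are square), "cx", "cy" (the principal point, pixels), "origin" and "orientation" of the camera in the world. Camera axes: x right, y down, z forward; pixel columns grow to the right and rows downward; lengths in m; the calibration is good to about 2 mm. A picture is of the moment at which its call begins. There is no depth.
- job.sign_off(): hands the job in; it is judged then, once.
The state is a dict: "clock": time; "qpos": joint angles; "qd": joint speeds; "effort": joint torques, N m; "position": TCP position; "ee_rot": TCP orientation; "contact_force": force on the tool from outside, world axes, zero at the start; "moment": the same for the moment, N m; "width": finger opening in m; "gripper_force": force on a finger pad.
Only numpy, scipy, OpenCV 4.12 (cv2) and the standard library are available. Lean on these libraries where they do the work, as an engineer would, in place of code of your own. Each camera call takes 0.05 s, during which the arm holds its last target. There are 200 camera calls.

## Working session

There is one attempt and no reset: what is moved stays moved. The work goes in short steps, Python scripts to look and compute and a tool call to move; the robot and the scene stay as the last step left them, time stands still between calls to the robot, and variables do not carry over. Pictures are saved under pics/ and viewed, at most 10 in all, crops included, and the job is handed in when it is done.

Besides the shell and the picture viewer there is one more tool, called after "Call:" by a JSON object that holds its "op" and its "data", one argument or row to a line. apply_moves: Moves the arm, as the interface text tells. Its arguments: {"type":"object","properties":{"xyz":{"type":"array","items":{"type":"array","items":{"type":"number","minimum":-1,"maximum":1}}},"rot":{"type":"array","items":{"type":"array","items":{"type":"number","minimum":-1,"maximum":1}}},"hand":{"type":"array","items":{"type":"number"}},"force":{"type":"number"}},"required":["xyz","rot","hand"]}

```bash
mkdir -p pics; ls
python3 - <<'E'
from rig import status,get_image,manip
import cv2
for n in("top","side"):
    d=get_image(n);cv2.imwrite(f"pics/{n}0.png",d["pixels"][:,:,::-1])
    print({k:v for k,v in d.items() if k!="pixels"})
print(status.get_state(),manip.tcp_to_grasp)
E
```

```text
pics
{'fovy': 49.43336180866412, 'cx': 320.71273149950923, 'cy': 232.70758989955212, 'origin': array([0.34939472, 0.07171545, 1.17835625]), 'orientation': array([-0.05826746,  0.70941147, -0.69952443,  0.06329173])}
{'fovy': 46.388693357222, 'cx': 312.5946970616033, 'cy': 235.24853000289687, 'origin': array([-0.1584658 ,  0.78572345,  1.00127763]), 'orientation': array([ 0.15389336, -0.36562085,  0.83631721, -0.37843328])}
{'clock': 0.1, 'qpos': array([-1.25697195e+00,  2.76548065e-01,  1.50604608e+00, -3.16281502e-06,
        1.36068254e+00, -1.20976039e-01]), 'qd': array([ 7.47243250e-04, -2.93838159e-03, -3.29218895e-03, -1.15130454e-03,
        6.75414200e-04,  2.72269123e-05]), 'effort': array([ 8.55718863e-04, -4.17699945e+01, -2.46405977e+01, -3.45263279e-04,
        5.79659725e-03,  1.18764228e-05]), 'position': array([ 0.24206339, -0.52103312,  0.23050114]), 'ee_rot': array([-8.37954909e-04,  9.76461085e-01,  2.15692003e-01, -8.26040179e-05]), 'contact_force': array([-0.84404189,  0.18078674, -0.82590868]), 'moment': array([ 0.00169531,  0.02660978, -0.02239275]), 'gripper_force': 0.0, 'width': 0.08528746134561221} 0.0187
```

View pics/top0.png

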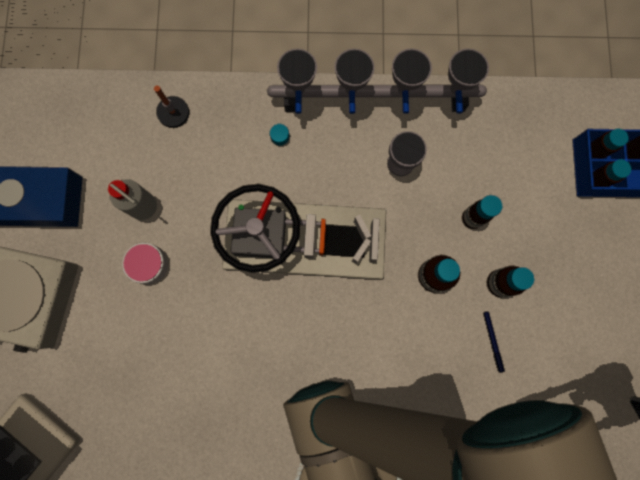

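View pics/side0.png

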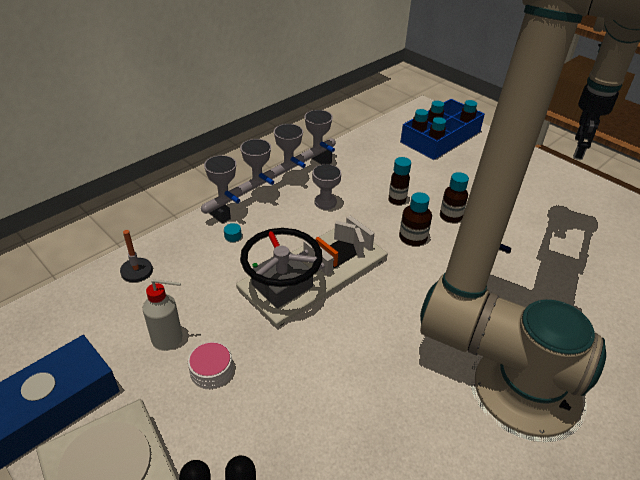

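```bash
cat > h.py <<'E'
import numpy as np,cv2
from rig import get_image,status
from scipy.spatial.transform import Rotation as R
def grab(n):
    d=get_image(n); d["f"]=240/np.tan(np.radians(d["fovy"]/2))
    q=d["orientation"]; d["R"]=R.from_quat([q[1],q[2],q[3],q[0]]).as_matrix(); return d
def ray(d,u,v):
    r=d["R"]@np.array([(u-d["cx"])/d["f"],(v-d["cy"])/d["f"],1]); return d["origin"],r/np.linalg.norm(r)
def onz(d,u,v,z):
    o,r=ray(d,u,v); return (o+r*(z-o[2])/r[2])
def proj(d,p):
    c=d["R"].T@(np.array(p)-d["origin"]); return c[:2]/c[2]*d["f"]+[d["cx"],d["cy"]]
def tri(a,ua,b,ub):
    A=[];B=[]
    for d,u in((a,ua),(b,ub)):
        o,r=ray(d,*u);P=np.eye(3)-np.outer(r,r);A.append(P);B.append(P@o)
    return np.linalg.lstsq(np.vstack(A),np.hstack(B),rcond=None)[0]
def blobs(m,mn=20):
    n,l,s,c=cv2.connectedComponentsWithStats(m.astype(np.uint8))
    return [(s[i].tolist(),c[i].round(1).tolist(),l==i) for i in range(1,n) if s[i][4]>=mn]
def hsv(d): return cv2.cvtColor(d["pixels"],cv2.COLOR_RGB2HSV)
E
python3 - <<'E'
from h import *
T=grab("top");S=grab("side")
for n,d in(("top",T),("side",S)):
    h=hsv(d);H,s,v=h[...,0],h[...,1],h[...,2]
    print(n,"cyan");[print(b[0],b[1]) for b in blobs((H>85)&(H<100)&(s>150)&(v>60),60)]
    print("orange");[print(b[0],b[1]) for b in blobs((H>5)&(H<16)&(s>190)&(v>120),10)]
    print("red");[print(b[0],b[1]) for b in blobs(((H<4)|(H>176))&(s>180)&(v>100),10)]
    print("amber");[print(b[0],b[1]) for b in blobs(((H<12)|(H>170))&(s>90)&(v<90)&(v>15),40)]
h=hsv(T);m=(h[...,2]<45);m[:,:205]=0;m[:,305:]=0;m[:180]=0;m[277:]=0
b=max(blobs(m,100),key=lambda b:b[0][4]);print(b[0])
c=max(cv2.findContours(b[2].astype(np.uint8),cv2.RETR_EXTERNAL,cv2.CHAIN_APPROX_NONE)[0],key=len)
e=cv2.fitEllipse(cv2.convexHull(c));print(e,onz(T,*e[0],.125))
cv2.imwrite("pics/c1.png",cv2.resize(T["pixels"][175:295,200:400,::-1],None,fx=4,fy=4,interpolation=cv2.INTER_CUBIC))
cv2.imwrite("pics/c2.png",cv2.resize(S["pixels"][140:340,220:480,::-1],None,fx=3,fy=3,interpolation=cv2.INTER_CUBIC))
E
```

```text
top cyan
[271, 125, 18, 17, 247] [279.0, 133.1]
[610, 129, 18, 17, 249] [618.6, 137.0]
[612, 159, 19, 18, 264] [621.2, 167.9]
[481, 196, 21, 20, 330] [490.8, 205.4]
[438, 259, 21, 22, 381] [448.1, 269.6]
[512, 268, 22, 22, 366] [522.2, 278.0]
orange
[320, 220, 5, 33, 110] [322.0, 235.5]
red
[112, 181, 13, 10, 76] [119.4, 184.5]
[109, 186, 13, 11, 70] [113.6, 192.3]
[257, 192, 15, 27, 125] [264.4, 205.2]
amber
[156, 89, 14, 16, 85] [162.7, 97.2]
[601, 133, 14, 19, 46] [605.5, 144.2]
[604, 163, 15, 20, 51] [608.1, 174.0]
[319, 225, 8, 31, 60] [324.3, 241.0]
[424, 256, 34, 35, 425] [435.6, 274.8]
[498, 267, 24, 29, 210] [505.6, 280.6]
side cyan
[416, 109, 12, 7, 65] [421.3, 112.0]
[433, 117, 13, 7, 76] [439.0, 120.1]
[395, 157, 16, 18, 167] [401.7, 163.9]
[452, 173, 17, 15, 138] [459.8, 177.6]
[411, 193, 18, 19, 213] [419.0, 200.5]
[224, 224, 17, 16, 169] [231.4, 229.7]
orange
[123, 230, 6, 4, 17] [125.6, 231.5]
[316, 237, 22, 17, 78] [326.8, 245.4]
red
[269, 231, 10, 16, 77] [273.0, 238.8]
[155, 283, 9, 6, 31] [158.9, 285.6]
[146, 285, 18, 12, 114] [153.0, 291.3]
amber
[412, 108, 32, 24, 141] [425.0, 121.2]
[460, 108, 17, 14, 89] [467.1, 115.4]
[429, 127, 17, 13, 86] [436.2, 133.1]
[391, 173, 17, 16, 110] [398.9, 180.5]
[445, 187, 23, 20, 208] [454.9, 196.1]
[403, 206, 29, 23, 342] [415.7, 217.4]
[124, 233, 11, 23, 124] [129.1, 244.0]
[316, 240, 22, 27, 87] [329.5, 253.3]
[147, 288, 19, 15, 128] [157.2, 297.2]
[211, 185, 91, 88, 1744]
((255.55096435546875, 228.3218231201172), (87.44574737548828, 89.73796844482422), 89.06877136230469) [0.53972396 0.19921992 0.125     ]
```

View pics/c1.png

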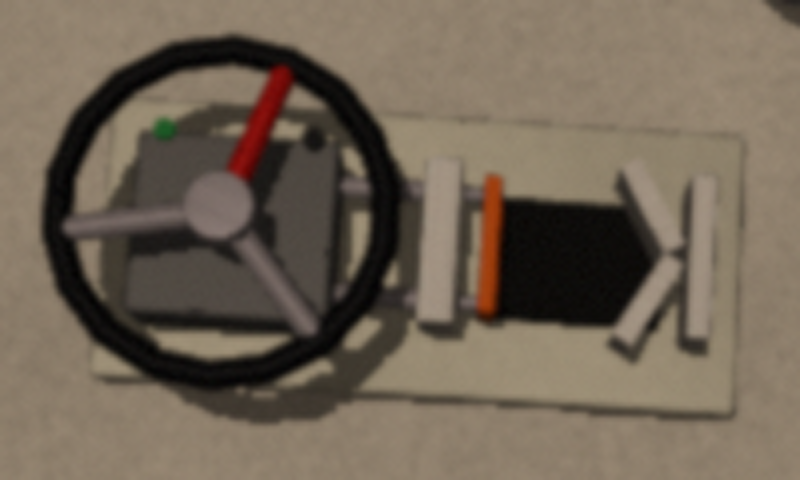

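View pics/c2.png

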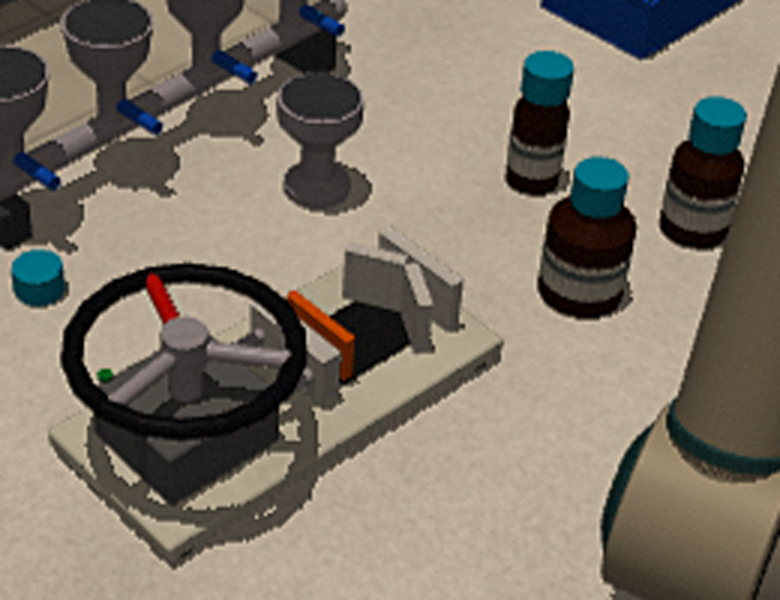

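Run:
```python
from h import *
T=grab("top");S=grab("side")
def caps(d,pts):
    h=hsv(d);H,s,v=h[...,0],h[...,1],h[...,2];o=[]
    for b in blobs((H>85)&(H<100)&(s>130)&(v>40),60):
        o.append(b)
    return [min(o,key=lambda b:np.hypot(b[1][0]-p[0],b[1][1]-p[1])) for p in pts]
ct=caps(T,[(491,205),(448,269),(522,278)]);cs=caps(S,[(401,164),(419,200),(460,178)])
for n,a,b in zip("SLM",ct,cs):
    # top face circle centre in each: use cap solid centroid ~ z .119 ; triangulate centroids
    p=tri(T,a[1],S,b[1]);print(n,p.round(4),onz(T,*a[1],.122).round(4),onz(S,*b[1],.119).round(4))
# amber body width: side image row width, metric
h=hsv(S)
for n,b in zip("SLM",cs):
    u,v=b[1]
    z=[]
    for r in range(int(v)+16,int(v)+50):
        row=h[r,int(u)-25:int(u)+25]; m=(row[:,2]<70); 
        xs=np.where(m)[0]; z.append(len(xs))
    print(n,z)
# rim
for d,c0 in((T,(254.8,227.6)),):
    h=hsv(d)[...,2].astype(float);P=[]
    for a in np.arange(0,360,3):
        r=np.arange(34,50,.25);A=np.radians(a)
        val=cv2.remap(h.astype(np.float32),(c0[0]+r*np.cos(A)).astype(np.float32)[None],(c0[1]+r*np.sin(A)).astype(np.float32)[None],cv2.INTER_LINEAR)[0]
        w=np.where(val<38)[0]
        if len(w)>8 and len(w)<36: P.append(onz(d,c0[0]+r[w].mean()*np.cos(A),c0[1]+r[w].mean()*np.sin(A),.125)[:2])
    P=np.array(P)
    for _ in range(4):
        s=np.linalg.lstsq(np.c_[2*P,np.ones(len(P))],(P**2).sum(1),rcond=None)[0];rr=np.sqrt(s[2]+s[0]**2+s[1]**2)
        e=abs(np.hypot(*(P-s[:2]).T)-rr);P=P[e<max(.002,2*np.median(e))]
    print("rim",s[:2],rr,len(P),e.max())
    W=s[:2]
f=lambda x,y:((x+.5)/4-.5+200,(y+.5)/4-.5+175)
for n,p,z in(("BRu",(742,135),.025),("BRl",(733,410),.025),("BLl",(93,376),.025),("top edge mid",(395,114),.025),("jawTL",(428,160),.08),("jawBL",(418,320),.08),("padT",(498,178),.08),("padB",(490,314),.08),("V apex",(672,252),.08),("Vup",(625,170),.08),("Vlo",(615,340),.08),("redtip",(284,72),.125),("hub",(218,207),.14)):
    print(n,onz(T,*f(*p),z).round(4))
```

```text
S [ 0.5968 -0.2892  0.1154] [ 0.5953 -0.2869  0.122 ] [ 0.5937 -0.2848  0.119 ]
L [ 0.461  -0.1954  0.1166] [ 0.4601 -0.1943  0.122 ] [ 0.4596 -0.1925  0.119 ]
M [ 0.4465 -0.3467  0.1155] [ 0.4455 -0.3445  0.122 ] [ 0.4445 -0.3418  0.119 ]
S [18, 18, 18, 19, 19, 16, 17, 15, 9, 9, 16, 13, 8, 1, 2, 4, 7, 10, 18, 20, 19, 22, 25, 23, 17, 19, 21, 22, 23, 23, 24, 24, 24, 24]
L [32, 31, 29, 30, 30, 29, 29, 28, 28, 26, 22, 20, 11, 16, 22, 17, 13, 6, 5, 8, 10, 15, 26, 26, 23, 21, 17, 9, 0, 0, 0, 0, 0, 0]
M [27, 25, 26, 25, 26, 24, 24, 24, 23, 18, 10, 17, 18, 19, 9, 5, 7, 8, 10, 14, 24, 21, 21, 19, 17, 10, 2, 1, 1, 2, 2, 1, 2, 2]
rim [0.54189886 0.20020827] 0.08419015553113132 114 0.001956922616636922
BRu [ 0.6081 -0.0804  0.025 ]
BRl [ 0.4521 -0.0742  0.025 ]
BLl [0.466  0.2805 0.025 ]
top edge mid [0.6173 0.1164 0.025 ]
jawTL [0.5794 0.096  0.08  ]
jawBL [0.4927 0.0997 0.08  ]
padT [0.5701 0.0582 0.08  ]
padB [0.4964 0.0616 0.08  ]
V apex [ 0.5312 -0.0352  0.08  ]
Vup [ 0.5755 -0.01    0.08  ]
Vlo [ 0.4835 -0.0049  0.08  ]
redtip [0.6155 0.1706 0.125 ]
hub [0.541  0.2004 0.14  ]
```

Call:
{"op": "apply_moves", "data": {
  "xyz": [
    [0,0,0],
    [0,0,0],
    [0,0,0],
    [0,0,0],
    [0,0,0],
    [0,0,0],
    [0,0,0]
  ],
  "rot": [
    [0,0,-0.15],
    [0,0,-0.15],
    [0,0,-0.15],
    [0,0,-0.15],
    [0,0,-0.15],
    [0,0,-0.15],
    [0,0,-0.147]
  ],
  "hand": [1,1,1,1,1,1,1],
  "force": 40
}}

```text
clock: 1.18
position: [0.2422, -0.5215, 0.2313]
ee_rot: [-0.0, 0.719, 0.695, 0.0]
contact_force: [-0.5, -1.0, -0.0]
width: 0.0856
gripper_force: 0.0
```

Call:
{"op": "apply_moves", "data": {
  "xyz": [
    [0.076,0.082,0],
    [0.076,0.082,0],
    [0.076,0.082,0],
    [0.076,0.082,0],
    [0.076,0.082,0],
    [0.076,0.082,0],
    [0.076,0.082,0],
    [0.079,0.081,0]
  ],
  "rot": [
    [0,0,0],
    [0,0,0],
    [0,0,0],
    [0,0,0],
    [0,0,0],
    [0,0,0],
    [0,0,0],
    [0,0,0]
  ],
  "hand": [1,1,1,1,1,1,1,1]
}}

```text
clock: 2.17
position: [0.4466, -0.3454, 0.2313]
ee_rot: [0.0, 0.721, 0.693, -0.0]
contact_force: [0.4, 0.2, 0.4]
width: 0.0852
gripper_force: 0.0
```

Call:
{"op": "apply_moves", "data": {
  "xyz": [
    [0,0,0.1],
    [0,0,0.1],
    [0,0,0.1],
    [0,0,0.09],
    [0,0,0.044],
    [0,0,0]
  ],
  "rot": [
    [0,0,0],
    [0,0,0],
    [0,0,0],
    [0,0,0],
    [0,0,0],
    [0,0,0]
  ],
  "hand": [1,1,1,1,1,1]
}}

```text
clock: 2.92
position: [0.4455, -0.3459, 0.1005]
ee_rot: [-0.001, 0.721, 0.693, -0.0]
contact_force: [0.1, 0.0, 0.6]
width: 0.0854
gripper_force: 0.0
```

Call:
{"op": "apply_moves", "data": {
  "xyz": [
    [0,0,0],
    [0,0,0],
    [0,0,0],
    [0,0,0],
    [0,0,0],
    [0,0,0]
  ],
  "rot": [
    [0,0,0],
    [0,0,0],
    [0,0,0],
    [0,0,0],
    [0,0,0],
    [0,0,0]
  ],
  "hand": [0.3,0,-0.2,-1,-1,-1]
}}

```text
clock: 3.68
position: [0.4461, -0.3467, 0.1023]
ee_rot: [0.001, 0.721, 0.693, -0.0]
contact_force: [-0.9, 0.1, 6.0]
width: 0.0447
gripper_force: 40.6
```

Call:
{"op": "apply_moves", "data": {
  "xyz": [
    [0,0,-0.04],
    [0,0,-0.09],
    [0,0,-0.12],
    [0,0,-0.12],
    [0,0,-0.12],
    [0,0,-0.08],
    [0,0,0]
  ],
  "rot": [
    [0,0,0],
    [0,0,0],
    [0,0,0],
    [0,0,0],
    [0,0,0],
    [0,0,0],
    [0,0,0]
  ],
  "hand": [-1,-1,-1,-1,-1,-1,-1]
}}

```text
clock: 4.55
position: [0.4465, -0.3466, 0.2738]
ee_rot: [0.002, 0.721, 0.693, 0.0]
contact_force: [0.6, -0.0, -4.8]
width: 0.045
gripper_force: 42.3
```

Call:
{"op": "apply_moves", "data": {
  "xyz": [
    [0.08,0.016,0],
    [0.15,0.03,0],
    [0.18,0.036,0],
    [0.2,0.04,0],
    [0.2,0.04,0],
    [0.18,0.036,0],
    [0.147,0.029,0],
    [0.08,0.016,0]
  ],
  "rot": [
    [0,0,0],
    [0,0,0],
    [0,0,0],
    [0,0,0],
    [0,0,0],
    [0,0,0],
    [0,0,0],
    [0,0,0]
  ],
  "hand": [-1,-1,-1,-1,-1,-1,-1,-1]
}}

```text
clock: 5.55
position: [0.5321, 0.0185, 0.2699]
ee_rot: [-0.002, 0.72, 0.694, -0.001]
contact_force: [-0.6, -0.5, -4.3]
width: 0.0449
gripper_force: 42.0
```

Run:
```python
from h import *
T=grab("top");S=grab("side")
s=status.get_state();print(s["position"],s["contact_force"],s["width"])
import numpy as np
a=T["pixels"][150:310,240:440,::-1];b=S["pixels"][100:300,240:440,::-1]
cv2.imwrite("pics/l1.png",np.hstack([cv2.resize(a,(400,400)),cv2.resize(b,(400,400))]))
```

```text
[0.53233802 0.01883579 0.26994033] [-0.76514654 -0.86837203 -4.22190324] 0.04457652487950682
```

View pics/l1.png

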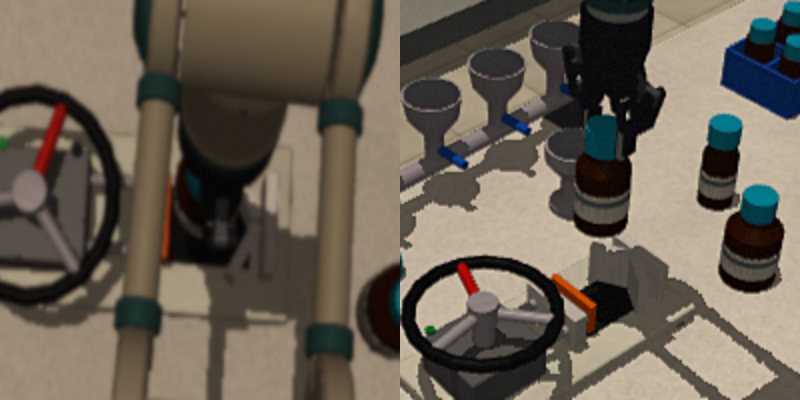

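Run:
```python
from h import *
S=grab("side");p=status.get_state()["position"]
for z in(.1676,.2076,.2866,.3026):print(z,proj(S,[p[0],p[1],z]).round(1))
h=hsv(S);H,s,v=h[...,0],h[...,1],h[...,2]
for b in blobs((H>85)&(H<100)&(s>130)&(v>40),60):print(b[:2])
m=(H<14)&(s>90)&(v<90)&(v>15);m[:,:290]=0;m[:,400:]=0;m[:150]=0;m[222:]=0
for b in blobs(m,20):print("amb",b[:2])
print([np.where(m[r])[0][[0,-1]].tolist() for r in (180,183,186)])
```

```text
0.1676 [342.3 208.4]
0.2076 [343.2 195. ]
0.2866 [345.2 166.8]
0.3026 [345.7 160.8]
([431, 101, 13, 12, 133], [437.0, 106.5])
([464, 100, 13, 13, 137], [469.8, 105.9])
([415, 109, 13, 13, 138], [420.9, 115.1])
([432, 117, 14, 14, 159], [438.3, 123.3])
([333, 157, 17, 23, 320], [341.0, 167.8])
([394, 157, 17, 18, 255], [402.1, 165.6])
([410, 193, 19, 20, 306], [419.3, 202.1])
([224, 224, 18, 18, 262], [232.3, 232.2])
amb ([391, 174, 9, 15, 87], [395.9, 181.2])
amb ([329, 176, 26, 23, 376], [340.7, 186.8])
amb ([329, 210, 21, 7, 49], [338.3, 213.5])
[[329, 399], [329, 399], [331, 399]]
```

Call:
{"op": "apply_moves", "data": {
  "xyz": [
    [-0.017,0.003,0],
    [0,0,0.06],
    [0,0,0.09],
    [0,0,0.09],
    [0,0,0.09],
    [0,0,0.08],
    [0,0,0.045],
    [0,0,0]
  ],
  "rot": [
    [0,0,0],
    [0,0,0],
    [0,0,0],
    [0,0,0],
    [0,0,0],
    [0,0,0],
    [0,0,0],
    [0,0,0]
  ],
  "hand": [-1,-1,-1,-1,-1,-1,-1,-1]
}}

```text
clock: 6.7
position: [0.5331, 0.0098, 0.1347]
ee_rot: [-0.001, 0.721, 0.693, -0.001]
contact_force: [-0.1, 0.1, -4.0]
width: 0.0448
gripper_force: 42.0
```

Call:
{"op": "apply_moves", "data": {
  "xyz": [
    [0,0,0.006],
    [0,0,0]
  ],
  "rot": [
    [0,0,0],
    [0,0,0]
  ],
  "hand": [-1,-1]
}}

```text
clock: 6.95
position: [0.5344, 0.0105, 0.1347]
ee_rot: [0.001, 0.721, 0.693, 0.001]
contact_force: [-0.6, 0.3, -4.7]
width: 0.045
gripper_force: 42.1
```

Call:
{"op": "apply_moves", "data": {
  "xyz": [
    [0.01,0,0],
    [0,0,0.01],
    [0,0,0]
  ],
  "rot": [
    [0,0,0],
    [0,0,0],
    [0,0,0]
  ],
  "hand": [-1,-1,-1]
}}

```text
clock: 7.32
position: [0.5336, 0.0138, 0.1306]
ee_rot: [-0.0, 0.721, 0.693, -0.0]
contact_force: [0.0, -0.3, -4.4]
width: 0.0448
gripper_force: 42.1
```

Call:
{"op": "apply_moves", "data": {
  "xyz": [
    [0,0,0.006],
    [0,0,0]
  ],
  "rot": [
    [0,0,0],
    [0,0,0]
  ],
  "hand": [-1,-1]
}}

```text
clock: 7.58
position: [0.5338, 0.0136, 0.1288]
ee_rot: [-0.0, 0.721, 0.693, -0.0]
contact_force: [-0.0, 0.2, -4.9]
width: 0.0448
gripper_force: 42.1
```

Call:
{"op": "apply_moves", "data": {
  "xyz": [
    [0,0,0.004],
    [0,0,0]
  ],
  "rot": [
    [0,0,0],
    [0,0,0]
  ],
  "hand": [-1,-1]
}}

```text
clock: 7.82
position: [0.5338, 0.0136, 0.1277]
ee_rot: [-0.0, 0.721, 0.693, -0.0]
contact_force: [-0.7, 0.2, -3.5]
width: 0.0451
gripper_force: 42.1
```

Call:
{"op": "apply_moves", "data": {
  "xyz": [
    [0,0,0.004],
    [0,0,0]
  ],
  "rot": [
    [0,0,0],
    [0,0,0]
  ],
  "hand": [-1,-1]
}}

```text
clock: 8.07
position: [0.534, 0.0136, 0.1274]
ee_rot: [0.0, 0.721, 0.693, 0.0]
contact_force: [-2.0, 0.2, 3.9]
width: 0.0454
gripper_force: 42.8
```

Call:
{"op": "apply_moves", "data": {
  "xyz": [
    [0,0,0],
    [0,0,0],
    [0,0,0],
    [0,0,0]
  ],
  "rot": [
    [0,0,0],
    [0,0,0],
    [0,0,0],
    [0,0,0]
  ],
  "hand": [0.2,0.4,0.6,0.6]
}}

```text
clock: 8.57
position: [0.534, 0.0136, 0.1266]
ee_rot: [0.0, 0.721, 0.693, 0.0]
contact_force: [1.3, 0.2, -0.5]
width: 0.0685
gripper_force: 0.0
```

Call:
{"op": "apply_moves", "data": {
  "xyz": [
    [0,0,-0.06],
    [0,0,-0.1],
    [0,0,-0.12],
    [0,0,-0.12],
    [0,0,-0.1],
    [0,0,0]
  ],
  "rot": [
    [0,0,0],
    [0,0,0],
    [0,0,0],
    [0,0,0],
    [0,0,0],
    [0,0,0]
  ],
  "hand": [0.6,0.6,0.6,0.6,0.6,0.6]
}}

```text
clock: 9.32
position: [0.5354, 0.0135, 0.2791]
ee_rot: [0.002, 0.721, 0.693, 0.002]
contact_force: [-0.0, -0.2, -0.7]
width: 0.0681
gripper_force: 0.0
```

Run:
```python
from h import *
T=grab("top");S=grab("side")
s=status.get_state();print(s["position"],s["contact_force"],s["width"])
a=T["pixels"][150:310,200:400,::-1];b=S["pixels"][160:320,220:420,::-1]
cv2.imwrite("pics/l2.png",np.hstack([cv2.resize(a,(400,320)),cv2.resize(b,(400,320))]))
h=hsv(S);H,ss,v=h[...,0],h[...,1],h[...,2]
for b in blobs((H>85)&(H<100)&(ss>130)&(v>40),60):print(b[:2],onz(S,*b[1],.144).round(4))
```

```text
[0.53355867 0.01368894 0.27600226] [-1.03490446 -0.12771209 -1.80470036] 0.06819749241228651
([431, 101, 13, 12, 131], [437.1, 106.5]) [ 0.7076 -0.5859  0.144 ]
([464, 100, 13, 13, 136], [469.8, 105.8]) [ 0.6422 -0.6672  0.144 ]
([415, 109, 13, 13, 140], [420.8, 115.1]) [ 0.708  -0.5053  0.144 ]
([432, 117, 14, 14, 159], [438.3, 123.3]) [ 0.6427 -0.5064  0.144 ]
([394, 157, 17, 18, 254], [402.0, 165.6]) [ 0.5724 -0.2545  0.144 ]
([410, 193, 19, 20, 303], [419.3, 202.0]) [ 0.4419 -0.1649  0.144 ]
([332, 206, 19, 22, 347], [341.1, 216.2]) [0.533  0.0185 0.144 ]
([224, 224, 18, 18, 262], [232.3, 232.2]) [0.6603 0.2461 0.144 ]
```

View pics/l2.png

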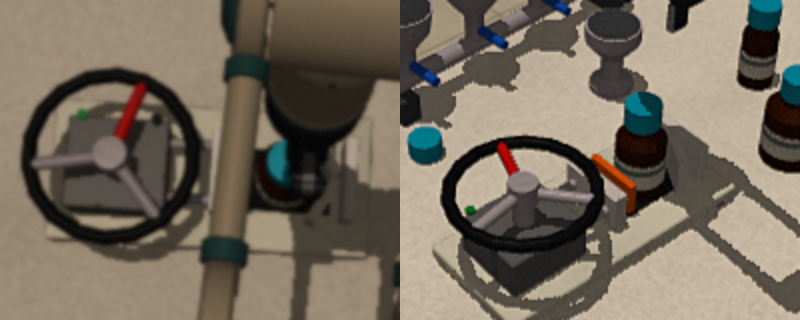

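Call:
{"op": "apply_moves", "data": {
  "xyz": [
    [0.06,0.01,0],
    [0.12,0.022,0],
    [0.15,0.027,0],
    [0.15,0.027,0],
    [0.13,0.022,0],
    [0.08,0.014,0],
    [0.04,0.008,0],
    [0,0,0]
  ],
  "rot": [
    [0,0,0],
    [0,0,0],
    [0,0,0],
    [0,0,0],
    [0,0,0],
    [0,0,0],
    [0,0,0],
    [0,0,0]
  ],
  "hand": [0,-1,-1,-1,-1,-1,-1,-1]
}}

```text
clock: 10.42
position: [0.5814, 0.2311, 0.276]
ee_rot: [0.0, 0.721, 0.693, -0.001]
contact_force: [0.4, -0.9, -0.7]
width: -0.0002
gripper_force: 0.0
```

Call:
{"op": "apply_moves", "data": {
  "xyz": [
    [0,0,0.06],
    [0,0,0.1],
    [0,0,0.1],
    [0,0,0.06],
    [0,0,0],
    [0,0,0]
  ],
  "rot": [
    [0,0,0],
    [0,0,0],
    [0,0,0],
    [0,0,0],
    [0,0,0],
    [0,0,0]
  ],
  "hand": [-1,-1,-1,-1,-1,-1]
}}

```text
clock: 11.18
position: [0.5822, 0.2302, 0.1817]
ee_rot: [0.001, 0.721, 0.693, 0.001]
contact_force: [0.5, -0.4, 0.1]
width: -0.0001
gripper_force: 0.0
```

Run:
```python
from h import *
T=grab("top");S=grab("side")
s=status.get_state();print(s["position"],s["contact_force"],s["width"])
a=T["pixels"][150:310,180:380,::-1];b=S["pixels"][130:330,200:400,::-1]
cv2.imwrite("pics/l3.png",np.hstack([cv2.resize(a,(400,320)),cv2.resize(b,(320,320))]))
```

```text
[0.58235384 0.23065219 0.1820279 ] [ 0.17100258  0.15825744 -0.49864638] 4.6020782225292105e-05
```

View pics/l3.png

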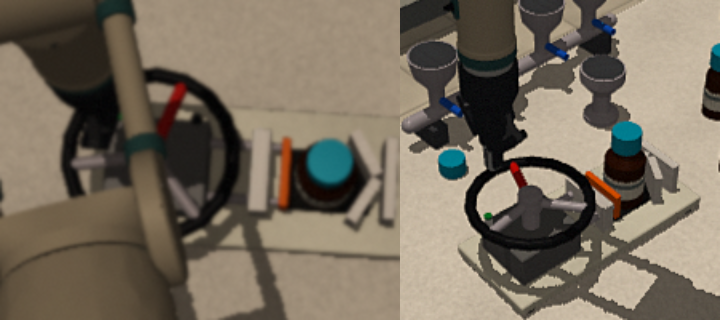

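```bash
cat > arc.py <<'E'
import sys;from h import *
# arc.py start_heading step n [r]: rows from measured TCP
W=np.array([.5419,.2002]);a0,st,n=map(float,sys.argv[1:4]);r=float(sys.argv[4]) if len(sys.argv)>4 else .051
p=status.get_state()["position"][:2];d=p-W;print("now heading",np.degrees(np.arctan2(d[1],d[0])).round(1),"r",np.hypot(*d).round(4))
q=p if a0==999 else W+r*np.array([np.cos(np.radians(a0)),np.sin(np.radians(a0))])
if a0==999:a0=np.degrees(np.arctan2(d[1],d[0]))
ex=np.array([.0393,.9992]);ey=np.array([.9992,-.0393]);o=[]
for i in range(1,int(n)+1):
    a=np.radians(a0+st*i);t=W+r*np.array([np.cos(a),np.sin(a)]);v=t-q;q=t;o.append([round(v@ex/.3,3),round(v@ey/.3,3),0])
for i in range(0,len(o),8):print(o[i:i+8])
E
python3 arc.py 999 -14 24
```

```text
now heading 37.0 r 0.0506
[[np.float64(-0.034), np.float64(0.023), 0], [np.float64(-0.039), np.float64(0.013), 0], [np.float64(-0.041), np.float64(0.003), 0], [np.float64(-0.041), np.float64(-0.007), 0], [np.float64(-0.038), np.float64(-0.017), 0], [np.float64(-0.033), np.float64(-0.025), 0], [np.float64(-0.026), np.float64(-0.033), 0], [np.float64(-0.017), np.float64(-0.038), 0]]
[[np.float64(-0.007), np.float64(-0.041), 0], [np.float64(0.003), np.float64(-0.041), 0], [np.float64(0.013), np.float64(-0.039), 0], [np.float64(0.022), np.float64(-0.035), 0], [np.float64(0.03), np.float64(-0.029), 0], [np.float64(0.036), np.float64(-0.021), 0], [np.float64(0.04), np.float64(-0.012), 0], [np.float64(0.041), np.float64(-0.002), 0]]
[[np.float64(0.041), np.float64(0.008), 0], [np.float64(0.037), np.float64(0.018), 0], [np.float64(0.032), np.float64(0.027), 0], [np.float64(0.024), np.float64(0.033), 0], [np.float64(0.016), np.float64(0.038), 0], [np.float64(0.006), np.float64(0.041), 0], [np.float64(-0.004), np.float64(0.041), 0], [np.float64(-0.014), np.float64(0.039), 0]]
```

Call:
{"op": "apply_moves", "data": {
  "xyz": [
    [0,0,0.08],
    [0,0,0.08],
    [0,0,0.06],
    [0,0,0.033],
    [0,0,0]
  ],
  "rot": [
    [0,0,0],
    [0,0,0],
    [0,0,0],
    [0,0,0],
    [0,0,0]
  ],
  "hand": [-1,-1,-1,-1,-1]
}}

```text
clock: 11.9
position: [0.5815, 0.2309, 0.1047]
ee_rot: [-0.0, 0.721, 0.693, -0.0]
contact_force: [0.5, 0.2, 0.7]
width: 0.0001
gripper_force: 0.0
```

Call:
{"op": "apply_moves", "data": {
  "xyz": [
    [-0.034,0.023,0],
    [-0.039,0.013,0],
    [-0.041,0.003,0],
    [-0.041,-0.007,0],
    [-0.038,-0.017,0],
    [-0.033,-0.025,0]
  ],
  "rot": [
    [0,0,0],
    [0,0,0],
    [0,0,0],
    [0,0,0],
    [0,0,0],
    [0,0,0]
  ],
  "hand": [-1,-1,-1,-1,-1,-1]
}}

```text
clock: 12.65
position: [0.5783, 0.1647, 0.1059]
ee_rot: [0.0, 0.722, 0.692, 0.004]
contact_force: [3.9, 6.1, 0.0]
width: 0.0002
gripper_force: 2.8
```

```bash
python3 arc.py -47 -14 20|head -1
python3 - <<'E'
from h import *
T=grab("top");S=grab("side")
print(status.get_state()["contact_force"])
for n,d in(("t",T),("s",S)):
    h=hsv(d);H,s,v=h[...,0],h[...,1],h[...,2]
    for b in blobs(((H<4)|(H>176))&(s>180)&(v>60),10):
        p=onz(d,*b[1],.125)[:2]-[.5419,.2002]
        if np.hypot(*p)<.1: print(n,b[:2],np.degrees(np.arctan2(p[1],p[0])))
E
```

```text
now heading -44.2 r 0.0508
[2.06523075 2.45966839 1.59582621]
t ([279, 215, 10, 6, 29], [283.4, 217.4]) -69.46582689015483
s ([286, 234, 15, 16, 82], [293.2, 241.8]) -72.59268619764912
```

Call:
{"op": "apply_moves", "data": {
  "xyz": [
    [-0.026,-0.033,0],
    [-0.017,-0.038,0],
    [-0.007,-0.041,0],
    [0.003,-0.041,0],
    [0.013,-0.039,0],
    [0.022,-0.035,0],
    [0.03,-0.029,0],
    [0.036,-0.021,0]
  ],
  "rot": [
    [0,0,0],
    [0,0,0],
    [0,0,0],
    [0,0,0],
    [0,0,0],
    [0,0,0],
    [0,0,0],
    [0,0,0]
  ],
  "hand": [-1,-1,-1,-1,-1,-1,-1,-1]
}}

```text
clock: 13.75
position: [0.4958, 0.1807, 0.1053]
ee_rot: [0.003, 0.721, 0.693, 0.0]
contact_force: [4.1, -3.9, -1.4]
width: -0.0001
gripper_force: 2.6
```

```bash
python3 arc.py -159 -14 8
```

```text
now heading -157.0 r 0.0501
[[np.float64(0.04), np.float64(-0.012), 0], [np.float64(0.041), np.float64(-0.002), 0], [np.float64(0.041), np.float64(0.008), 0], [np.float64(0.037), np.float64(0.018), 0], [np.float64(0.032), np.float64(0.026), 0], [np.float64(0.025), np.float64(0.033), 0], [np.float64(0.016), np.float64(0.038), 0], [np.float64(0.006), np.float64(0.041), 0]]
```

Tracking well; another arc to about -271°.

Call:
{"op": "apply_moves", "data": {
  "xyz": [
    [0.04,-0.012,0],
    [0.041,-0.002,0],
    [0.041,0.008,0],
    [0.037,0.018,0],
    [0.032,0.026,0],
    [0.025,0.033,0],
    [0.016,0.038,0],
    [0.006,0.041,0]
  ],
  "rot": [
    [0,0,0],
    [0,0,0],
    [0,0,0],
    [0,0,0],
    [0,0,0],
    [0,0,0],
    [0,0,0],
    [0,0,0]
  ],
  "hand": [-1,-1,-1,-1,-1,-1,-1,-1]
}}

```text
clock: 14.75
position: [0.5364, 0.2497, 0.1032]
ee_rot: [-0.002, 0.721, 0.693, -0.006]
contact_force: [-7.8, -2.7, 0.9]
width: -0.0002
gripper_force: 3.1
```

```bash
python3 arc.py -271 -14 12
python3 - <<'E'
from h import *
T=grab("top");S=grab("side");print(status.get_state()["contact_force"])
a=T["pixels"][150:310,180:400,::-1];b=S["pixels"][130:330,200:400,::-1]
cv2.imwrite("pics/l4.png",np.hstack([cv2.resize(a,(440,320)),cv2.resize(b,(320,320))]))
E
```

```text
now heading 96.3 r 0.0498
[[np.float64(-0.004), np.float64(0.041), 0], [np.float64(-0.014), np.float64(0.039), 0], [np.float64(-0.023), np.float64(0.034), 0], [np.float64(-0.031), np.float64(0.028), 0], [np.float64(-0.036), np.float64(0.02), 0], [np.float64(-0.04), np.float64(0.01), 0], [np.float64(-0.041), np.float64(0.0), 0], [np.float64(-0.04), np.float64(-0.01), 0]]
[[np.float64(-0.037), np.float64(-0.019), 0], [np.float64(-0.031), np.float64(-0.028), 0], [np.float64(-0.023), np.float64(-0.034), 0], [np.float64(-0.014), np.float64(-0.039), 0]]
[-3.59022354 -1.52602329 -0.66449053]
```

View pics/l4.png

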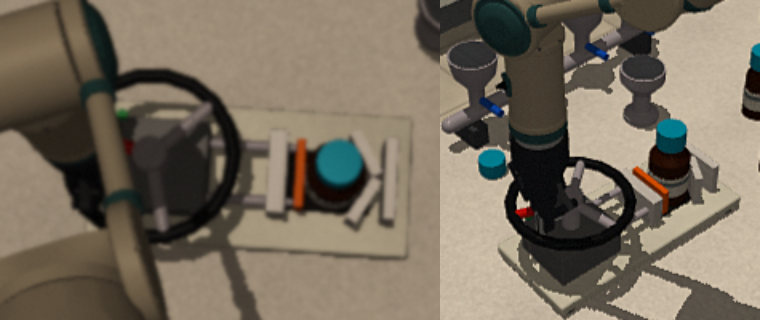

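Call:
{"op": "apply_moves", "data": {
  "xyz": [
    [-0.004,0.041,0],
    [-0.014,0.039,0],
    [-0.023,0.034,0],
    [-0.031,0.028,0],
    [-0.036,0.02,0]
  ],
  "rot": [
    [0,0,0],
    [0,0,0],
    [0,0,0],
    [0,0,0],
    [0,0,0]
  ],
  "hand": [-1,-1,-1,-1,-1]
}}

```text
clock: 15.48
position: [0.5858, 0.2193, 0.1036]
ee_rot: [-0.003, 0.721, 0.693, -0.001]
contact_force: [-4.6, 5.4, -2.4]
width: 0.0
gripper_force: 2.9
```

```bash
python3 arc.py -341 -6 12;python3 - <<'E'
from h import *
print(status.get_state()["contact_force"])
E
```

```text
now heading 23.5 r 0.0479
[[np.float64(-0.017), np.float64(0.006), 0], [np.float64(-0.017), np.float64(0.004), 0], [np.float64(-0.018), np.float64(0.002), 0], [np.float64(-0.018), np.float64(0.0), 0], [np.float64(-0.018), np.float64(-0.002), 0], [np.float64(-0.017), np.float64(-0.004), 0], [np.float64(-0.017), np.float64(-0.005), 0], [np.float64(-0.016), np.float64(-0.007), 0]]
[[np.float64(-0.015), np.float64(-0.009), 0], [np.float64(-0.014), np.float64(-0.01), 0], [np.float64(-0.013), np.float64(-0.012), 0], [np.float64(-0.012), np.float64(-0.013), 0]]
[-4.62477437  5.39086478 -2.40150666]
```

Call:
{"op": "apply_moves", "data": {
  "xyz": [
    [-0.017,0.006,0],
    [-0.017,0.004,0],
    [-0.018,0.002,0],
    [-0.018,0.0,0],
    [-0.018,-0.002,0],
    [-0.017,-0.004,0],
    [-0.017,-0.005,0]
  ],
  "rot": [
    [0,0,0],
    [0,0,0],
    [0,0,0],
    [0,0,0],
    [0,0,0],
    [0,0,0],
    [0,0,0]
  ],
  "hand": [-1,-1,-1,-1,-1,-1,-1]
}}

```text
clock: 16.35
position: [0.5886, 0.1846, 0.1055]
ee_rot: [-0.001, 0.721, 0.692, 0.004]
contact_force: [0.6, 9.5, 0.4]
width: 0.0
gripper_force: 3.5
```

Call:
{"op": "apply_moves", "data": {
  "xyz": [
    [-0.016,-0.007,0],
    [-0.015,-0.009,0]
  ],
  "rot": [
    [0,0,0],
    [0,0,0]
  ],
  "hand": [-1,-1]
}}

```text
clock: 16.6
position: [0.5848, 0.1754, 0.1058]
ee_rot: [-0.0, 0.721, 0.692, 0.005]
contact_force: [5.0, 11.7, -0.3]
width: 0.0001
gripper_force: 6.1
```

```bash
python3 arc.py -395 -3 8;python3 - <<'E'
from h import *
T=grab("top");S=grab("side")
print(status.get_state()["contact_force"])
for n,d in(("t",T),("s",S)):
    h=hsv(d);H,s,v=h[...,0],h[...,1],h[...,2]
    for b in blobs(((H<4)|(H>176))&(s>180)&(v>60),10):
        p=onz(d,*b[1],.125)[:2]-[.5419,.2002]
        if np.hypot(*p)<.1: print(n,b[:2],np.degrees(np.arctan2(p[1],p[0])))
E
```

```text
now heading -30.0 r 0.0495
[[np.float64(-0.007), np.float64(-0.005), 0], [np.float64(-0.007), np.float64(-0.005), 0], [np.float64(-0.007), np.float64(-0.006), 0], [np.float64(-0.006), np.float64(-0.006), 0], [np.float64(-0.006), np.float64(-0.006), 0], [np.float64(-0.006), np.float64(-0.007), 0], [np.float64(-0.005), np.float64(-0.007), 0], [np.float64(-0.005), np.float64(-0.007), 0]]
[ 2.31978551  8.85918779 -1.00348048]
t ([273, 208, 9, 8, 29], [277.3, 212.4]) -54.48111330851082
s ([283, 237, 8, 10, 37], [286.2, 241.7]) -54.98653554771863
```

Call:
{"op": "apply_moves", "data": {
  "xyz": [
    [-0.007,-0.005,0],
    [-0.007,-0.005,0],
    [-0.007,-0.006,0],
    [-0.006,-0.006,0]
  ],
  "rot": [
    [0,0,0],
    [0,0,0],
    [0,0,0],
    [0,0,0]
  ],
  "hand": [-1,-1,-1,-1]
}}

```text
clock: 17.2
position: [0.5844, 0.1748, 0.1067]
ee_rot: [-0.0, 0.723, 0.691, 0.015]
contact_force: [15.7, 28.9, -9.9]
width: 0.0002
gripper_force: 14.0
```

Call:
{"op": "apply_moves", "data": {
  "xyz": [
    [-0.006,-0.006,0],
    [0,0,0]
  ],
  "rot": [
    [0,0,0],
    [0,0,0]
  ],
  "hand": [-1,-1]
}}

```text
clock: 17.45
position: [0.584, 0.1743, 0.1068]
ee_rot: [0.0, 0.723, 0.691, 0.016]
contact_force: [16.0, 29.2, -11.4]
width: -0.0
gripper_force: 14.5
```

Call:
{"op": "apply_moves", "data": {
  "xyz": [
    [-0.006,-0.007,0],
    [0,0,0]
  ],
  "rot": [
    [0,0,0],
    [0,0,0]
  ],
  "hand": [-1,-1]
}}

```text
clock: 17.7
position: [0.5822, 0.172, 0.1068]
ee_rot: [0.001, 0.723, 0.691, 0.016]
contact_force: [15.6, 26.9, -11.5]
width: 0.0001
gripper_force: 14.4
```

Call:
{"op": "apply_moves", "data": {
  "xyz": [
    [0.012,0.012,0],
    [0.02,0.018,0],
    [0.02,0.016,0],
    [0.02,0.01,0],
    [0,0,0]
  ],
  "rot": [
    [0,0,0],
    [0,0,0],
    [0,0,0],
    [0,0,0],
    [0,0,0]
  ],
  "hand": [-1,-1,-1,-1,-1]
}}

```text
clock: 18.32
position: [0.589, 0.1818, 0.1046]
ee_rot: [0.0, 0.721, 0.693, -0.0]
contact_force: [-0.7, -0.4, -0.2]
width: -0.0002
gripper_force: 0.0
```

```bash
python3 arc.py 999 -3 1|head -1
python3 - <<'E'
from h import *
T=grab("top");S=grab("side")
print(status.get_state()["contact_force"])
for n,d in(("t",T),("s",S)):
    h=hsv(d);H,s,v=h[...,0],h[...,1],h[...,2]
    for b in blobs(((H<4)|(H>176))&(s>180)&(v>60),10):
        p=onz(d,*b[1],.125)[:2]-[.5419,.2002]
        if np.hypot(*p)<.1: print(n,b[:2],np.degrees(np.arctan2(p[1],p[0])))
cv2.imwrite("pics/c3.png",cv2.resize(T["pixels"][175:295,200:400,::-1],None,fx=4,fy=4,interpolation=cv2.INTER_CUBIC))
E
```

```text
now heading -21.3 r 0.0505
[ 0.19843516 -0.08962877 -0.08877383]
t ([269, 213, 9, 9, 32], [272.9, 217.5]) -59.664564463912356
s ([285, 234, 9, 13, 51], [288.4, 240.3]) -59.158152622587245
```

View pics/c3.png

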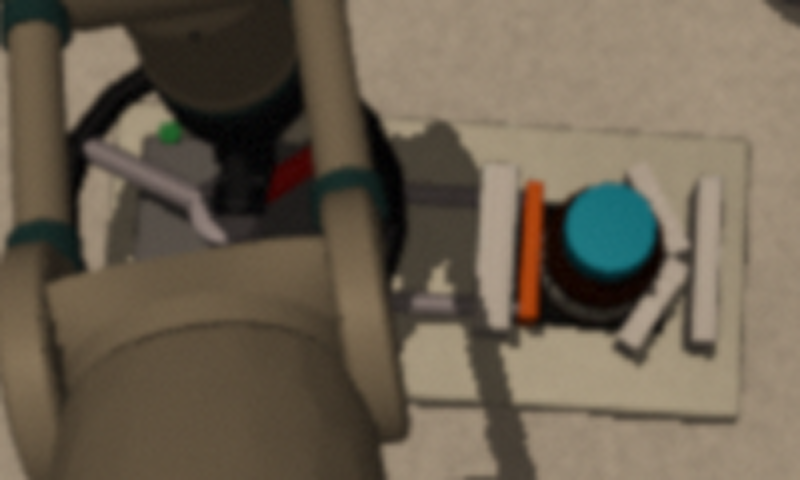

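Call:
{"op": "apply_moves", "data": {
  "xyz": [
    [0,0,-0.06],
    [0,0,-0.12],
    [0,0,-0.15],
    [0,0,-0.15],
    [0,0,-0.1],
    [0,0,0]
  ],
  "rot": [
    [0,0,0],
    [0,0,0],
    [0,0,0],
    [0,0,0],
    [0,0,0],
    [0,0,0]
  ],
  "hand": [-1,-1,-1,-1,-1,-1]
}}

```text
clock: 19.18
position: [0.59, 0.1818, 0.2817]
ee_rot: [0.002, 0.721, 0.693, 0.002]
contact_force: [0.8, 0.0, -0.5]
width: 0.0001
gripper_force: 0.0
```

Call:
{"op": "apply_moves", "data": {
  "xyz": [
    [-0.1,-0.1,0],
    [-0.15,-0.1,0],
    [-0.18,-0.1,0],
    [-0.18,-0.1,0],
    [-0.18,-0.1,0],
    [-0.18,-0.05,0],
    [-0.1,0,0],
    [0,0,0]
  ],
  "rot": [
    [0,0,0],
    [0,0,0],
    [0,0,0],
    [0,0,0],
    [0,0,0],
    [0,0,0],
    [0,0,0],
    [0,0,0]
  ],
  "hand": [-1,-1,-1,-1,-1,-1,-1,-1]
}}

```text
clock: 20.18
position: [0.4102, -0.1337, 0.2773]
ee_rot: [-0.001, 0.722, 0.691, -0.001]
contact_force: [0.2, 0.4, 0.5]
width: 0.0001
gripper_force: 0.0
```

Run:
```python
from h import *
T=grab("top");S=grab("side")
cv2.imwrite("pics/t9.png",T["pixels"][:,:,::-1]);cv2.imwrite("pics/s9.png",S["pixels"][:,:,::-1])
T0=dict(T,pixels=cv2.imread("pics/top0.png")[:,:,::-1].copy());S0=dict(S,pixels=cv2.imread("pics/side0.png")[:,:,::-1].copy())
for n,d in(("t0",T0),("t",T),("s0",S0),("s",S)):
    h=hsv(d);H,s,v=h[...,0],h[...,1],h[...,2]
    for b in blobs(((H<4)|(H>176))&(s>170)&(v>60),10):
        if not(np.hypot(*(onz(d,*b[1],.125)[:2]-[.5419,.2002]))<.1): continue
        ys,xs=np.where(b[2]);P=np.array([onz(d,x,y,.125)[:2] for x,y in zip(xs,ys)])
        vx,vy,_,_=cv2.fitLine(P.astype(np.float32),cv2.DIST_L2,0,.001,.001).ravel()
        print(n,b[0],"line heading",np.degrees(np.arctan2(vy,vx)))
    for b in blobs((H>5)&(H<16)&(s>190)&(v>100),10):
        if 200<b[1][0]<400: print(n,"pad",b[:2],onz(d,*b[1],.08).round(4))
a=T0["pixels"][175:295,200:400,::-1];b=T["pixels"][175:295,200:400,::-1]
cv2.imwrite("pics/cmp.png",np.vstack([cv2.resize(x,None,fx=2.5,fy=2.5,interpolation=cv2.INTER_CUBIC) for x in(a,b)]))
```

```text
t0 [257, 191, 16, 29, 168] line heading -21.655346
t0 pad ([320, 220, 5, 33, 117], [322.1, 236.1]) [0.5331 0.0621 0.08  ]
t [263, 205, 27, 21, 193] line heading -54.07872
t pad ([330, 221, 6, 33, 139], [332.2, 237.2]) [0.531  0.0405 0.08  ]
s0 [269, 231, 10, 16, 80] line heading -24.263449
s0 pad ([316, 237, 22, 17, 86], [326.7, 245.4]) [0.5304 0.0659 0.08  ]
s [284, 230, 10, 17, 88] line heading -53.922245
s pad ([323, 234, 22, 17, 86], [334.1, 241.8]) [0.5276 0.0435 0.08  ]
```

View pics/cmp.png

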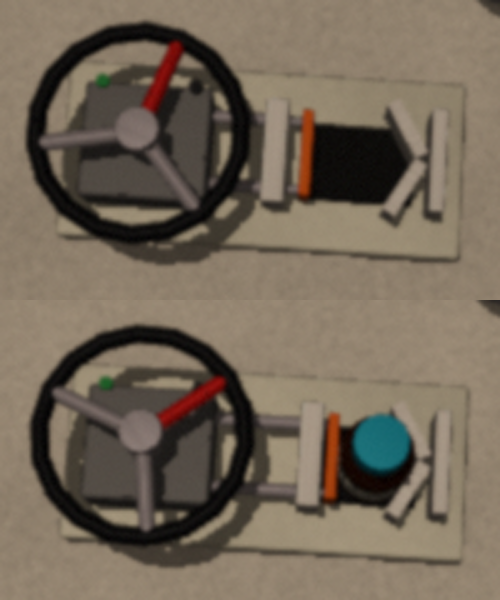

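```bash
python3 -c "
from rig import job;print(job.sign_off())"
```

```text
the job is handed in; nothing more can be done
None
```

The medium bottle is standing upright in the clamp and the handwheel is turned about 390° clockwise to its stop, with the jaws holding the bottle. At the stop I pressed the wheel harder than I should have, about 33 N, and the loose clamp slid roughly 3–4 mm along the bench; the job is handed in.

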